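Set the paint mixer's speed and start it

ROBOT

A 6-joint arm with a two-finger parallel gripper is mounted at the origin on the work surface. World frame = base frame: x ahead of the robot, y to its left, z up, the work surface at z = 0. Lengths are in m, angles in rad, forces in N, time in s.
With the tool pointing down it reaches from about 0.3 to 0.775 m from the base axis. Payload 14.6 kg.
Tool frame: the origin (TCP) lies between the finger pads; the fingertips stand 8 mm ahead of it and the grasp point (between the pads) lies 11 mm behind it; y points along the fingers, z is the direction in which the jaws open and shut, and the axes are right-handed (so a half turn about y gives the same grasp; the last joint's range is limited). The gripper opens to 85 mm and grips with 20 to 120 N. Pads are 22 mm wide; open, the fingers measure 114 mm over their backs; the gripper's body (76 mm by 85 mm) begins 54 mm behind the grasp point. The pads swing forward as they close: fully open they stand 13 mm farther back than shut.
Start: joints at [1.06, 0.3, 1.521, -0, 1.321, -0.067], TCP at [0.236, 0.497, 0.239] pointing down, gripper open.
Joint ranges: [-3.03, 3.03], [-0.79, 2.21], [0.23, 2.52], [-1.04, 4.18], [0, 3.07], [-2.55, 2.55]. Speed limits (rad/s): [2.22, 2.22, 2.57, 3.14, 3.14, 3.14].

INTERFACE

Orientations are given as a unit quaternion [w, x, y, z].
In Python, from cell import env gives the robot as it stands.
- The arm moves only by the tool apply_moves, never from a script. Its argument "targets" is one flat list of numbers, 6 for each row, row after row: the shift along the tool's x, y, z in m, then the turn, a rotation vector about the tool's x, y, z in degrees. A call has 1 to 20 rows; each row is the pose to reach, as a shift and turn from the pose commanded when the call began, along the tool's axes at that moment; what a row does not reach only later rows make up. A row lasts 1/10 s, in which the tool goes at most 50 mm and 8.59 degrees, less where a joint would pass 70% of its speed; a pose out of reach is approached as far as the arm can. A call with a gripper value outside its range is refused whole. "jaw" is the closure, from 0 (fully open) to 1 (shut), set as the call begins (left out, the last holds). The fingers move at their own pace and stop on an object; the grip force is fixed at half the most. Time passes only in rows, so rows that repeat a pose let the fingers close. It gives the time, the measured TCP pose, the force and the opening at its end, in the units of the state.
- env.get_obs(): the state, without advancing time (a new reading comes with each control period).
- env.read_camera(name): name is "scene" or "top" or "wrist"; returns a dict with "pixels" (480x640x3 uint8, red, green, blue), "camera_matrix" (3x3 intrinsics, pixels), "xyz" and "attitude" of the camera in the world. Camera axes: x right, y down, z forward; pixel columns grow to the right and rows downward; lengths in m; the calibration is good to about 2 mm. A picture is of the moment at which its call begins. There is no depth.
- env.sign_off(): hands the job in, once; it reports no verdict.
The state is a dict: "time": time; "q": joint angles; "qvel": joint speeds; "joint_efforts": joint torques, N m; "ee_pos": TCP position; "orientation": TCP orientation; "ft_force": force on the tool from outside, world axes, zero at the start; "torque": the same for the moment, N m; "gripper_width": opening from 0.0 (shut) to 1.0 (fully open).
Only numpy, scipy, OpenCV 4.12 (cv2) and the standard library are available. Lean on these libraries where they do the work, as an engineer would, in place of code of your own. Each camera call takes 0.05 s, during which the arm holds its last target.

TASK

With a fingertip, push the lever of the paint mixer's rotary speed selector clockwise (seen from above), click by click, until it rests at the position with the orange mark, without going past it; then press the green start button fully down and let it come up again. Push only, do not pinch or force the lever, and leave the paint jar in the mixer's cup, the tin, the model hull and the brush where they are.

Things in the scene. Friction and masses are not known exactly. Their poses are not given: they have to be found in the camera images.
- mixer: Grey bench mixer for paint jars, fixed to the bench, housing 180 x 300 x 70 mm (x, y, z); origin at the centre of its underside, z up. Its flat top, 70 mm above the bench, carries a dark round dial plate with the selector, the green button near the -x, -y corner, and a black rubber cup (52 mm across, 18 mm high, centred at x +30, y +105 mm) holding the jar.
- dial_axis (a point): Point on the selector's vertical turning axis at the level of the mixer's flat top, at (15, -20, 70) mm in the mixer's frame; axes as the mixer's.
- selector (a joint): Selector angle (rad), growing clockwise from above. 7 spring detents 30 degrees apart: 0 (off, lever along the mixer's +y), 1, ... 6 (3.14 rad, lever along -y), passing over +x; end stops just beyond. Past half-way (15 degrees) it snaps on to the next detent by itself, ahead of the finger, else springs back. Starts in detent 0, 1 or 2. 2 to 4 N at the outer lever turns it.
- lever (a point): On the centre line of the selector's black lever, 36 mm from the axis, 21 mm above the mixer's top; x axis outward along the lever, z up. Lever: bar 14 mm wide, upright flat sides, from 14 mm behind the axis to 48 mm in front, 7 to 35 mm above the mixer's top, white line on top. The disc under it (radius 24 mm) reaches 9 mm above the mixer's top.
- pointer (a point): Point on the lever's centre line produced, 62 mm from the axis, at the level of the mixer's top; it comes over a mark when the selector stands in that mark's detent. Its x axis points outward along the lever, y to the lever's anticlockwise side.
- target_mark: Flat orange dot, 12 mm across, 1.6 mm high, printed on the dial plate 62 mm from the axis, at one of detents 3 to 6 (any of them); the other detents, 0 to 6, have smaller white dots. Origin at its centre on the mixer's top.
- start (a joint): Travel of the green start button (m): 0 up, 0.006 fully down; pressed down along -z against a spring, about 5 N fully down; it springs up when let go.
- start_top (a point): Centre of the top of the green start button, 28 mm across.
- jar_mid (a point): Centre (half-way up) of the loose blue paint jar with white cap, 35 mm across, 45 mm high, standing in the mixer's cup; its cap is about 49 mm above the mixer's top.
- tin_mid (a point): Centre (half-way up) of a loose aluminium tin, 64 mm across, 57 mm high, on the bench at the mixer's +y side.
- hull_mid (a point): Middle of the loose grey plastic model hull, about 110 x 74 x 40 mm, 20 mm above its underside, on the green cutting mat (3 mm thick) at the mixer's -y side.
- brush_grip (a point): Grip of a loose brush, 170 mm long, lying on the cutting mat.

How it is judged:
On the way, in this order (a step that is already met when the one before it is completed fails the run):
1. the selector rests in the detent at the orange mark (horizontal distance between pointer and target_mark below 0.008 m and velocity of joint selector between -0.2 and 0.2 rad/s), for 0.3 s.
2. the start button is pressed down with the selector at the orange mark (horizontal distance between pointer and target_mark below 0.008 m and value of joint start above 0.0045 m), for 0.05 s.
At the end, for the whole second after the job is handed in: The selector rests at the orange mark (pointer point within 8 mm of the mark's centre; one click is 32 mm) and the start button, having been pressed at least 4.5 of its 6 mm, is up again (horizontal distance between pointer and target_mark below 0.008 m and value of joint start below 0.0015 m and velocity of joint selector between -0.1 and 0.1 rad/s); the robot touches nothing.
It fails at once if the selector is turned past the orange mark (by about half a click) (y of target_mark in the frame of pointer above 0.014 m).
It fails at once if the start button is pressed while the selector is not at the orange mark (value of joint start above 0.003 m and not (horizontal distance between pointer and target_mark below 0.008 m)).
It fails at once if the selector is pinched or forced (over 25 N) (contact force between the fingers and selector above 25 N).
It fails at once if the jar is moved or lifted by over 10 mm (distance of jar_mid from where it was at the start of the episode above 0.01 m).
It fails at once if the tin, the hull or the brush is moved or lifted by over 15 mm (distance of any of tin_mid, hull_mid, brush_grip from where it was at the start of the episode above 0.015 m).
It also fails if it takes over 54 s, if anything falls off the work surface, if the arm or the gripper's body presses on something with over 40 N, if the wrist force passes 120 N, or if a joint passes its speed limit or range.

## Working session

There is one attempt and no reset: what is moved stays moved. The work goes in short steps, Python scripts to look and compute and a tool call to move; the robot and the scene stay as the last step left them, time stands still between calls to the robot, and variables do not carry over. Pictures are saved under pics/ and viewed, and the job is handed in when it is done.

Besides the shell and the picture viewer there is one more tool, called after "Emit:" in YAML: its name, and indented under it one key for each argument. apply_moves: Moves the arm, as the interface text tells. Its arguments: {"type":"object","properties":{"targets":{"type":"array"},"jaw":{"type":"number"}},"required":["targets"]}

```bash
mkdir -p pics; ls; python3 - <<'E'
from cell import env
import cv2
print(env.get_obs())
for n in ["scene","top","wrist"]:
    r=env.read_camera(n); cv2.imwrite(f"pics/{n}0.png",r["pixels"][:,:,::-1]); print(n,r["camera_matrix"],r["xyz"],r["attitude"])
E
```

```text
pics
{'time': 0.0, 'q': array([ 1.06040423e+00,  3.00463775e-01,  1.52158612e+00, -1.45361421e-05,
        1.32068122e+00, -6.65992811e-02]), 'qvel': array([ 0.00083973, -0.00053782, -0.00010707,  0.00162607, -0.00267348,
        0.00039437]), 'joint_efforts': array([-3.02746528e-03, -5.43493330e+01, -3.61782682e+01, -2.51686806e-04,
        4.08795197e-03, -2.63850961e-05]), 'ee_pos': array([0.23604905, 0.49652474, 0.23872319]), 'orientation': array([-0.6893827 ,  0.69015728, -0.15572849,  0.155509  ]), 'ft_force': array([-0.04550884,  0.61810377,  0.16079903]), 'torque': array([ 0.01218132, -0.00064411,  0.0066969 ]), 'gripper_width': 1.0013494465640969}
scene [[511.85147805   0.         313.58989611]
 [  0.         511.85147805 238.08235682]
 [  0.           0.           1.        ]] [ 1.09891954 -0.39355956  0.80819825] [-0.33127576  0.81916125  0.43747896 -0.16686332]
top [[456.38327871   0.         321.56689943]
 [  0.         456.38327871 234.7325924 ]
 [  0.           0.           1.        ]] [ 0.34325488 -0.01718248  1.02698004] [-0.0705971   0.70413831 -0.70273049  0.07331539]
wrist [[377.59218382   0.         316.44184708]
 [  0.         377.59218382 237.41935465]
 [  0.           0.           1.        ]] [0.1744724  0.52620029 0.37244935] [0.11563085 0.83737375 0.52932163 0.07247984]
```

View pics/top0.png

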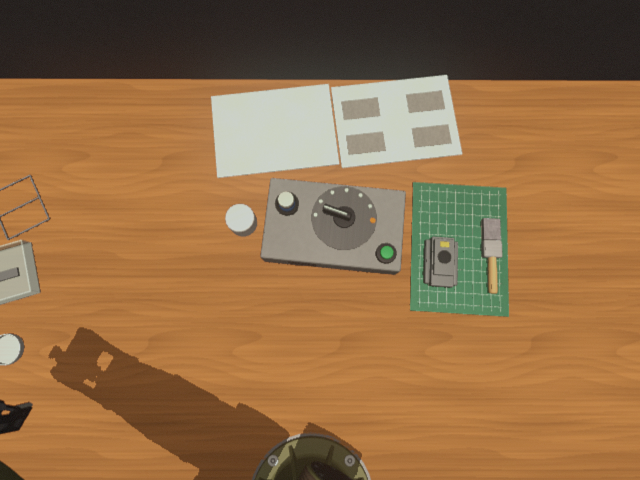

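View pics/scene0.png

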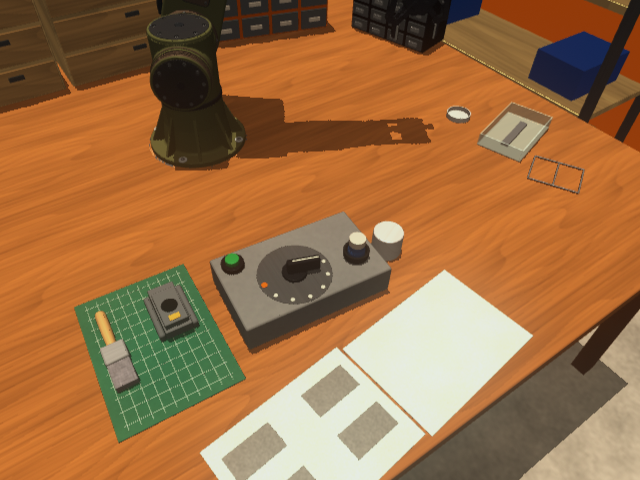

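View pics/wrist0.png

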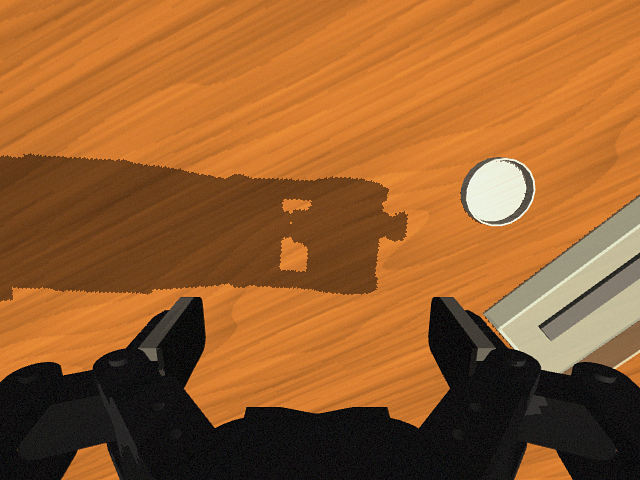

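```bash
cat > h.py <<'E'
import numpy as np, cv2
from scipy.spatial.transform import Rotation as R
from cell import env
def rot(q): return R.from_quat([q[1],q[2],q[3],q[0]])
def ray(cam,uv,z):
    K=np.array(cam["camera_matrix"]); d=rot(cam["attitude"]).apply(np.linalg.inv(K)@[uv[0],uv[1],1]); o=np.array(cam["xyz"])
    return o+d*(z-o[2])/d[2]
def proj(cam,p):
    K=np.array(cam["camera_matrix"]); c=rot(cam["attitude"]).inv().apply(np.array(p)-cam["xyz"]); v=K@c; return v[:2]/v[2]
def blobs(mask,amin=4):
    n,l,s,c=cv2.connectedComponentsWithStats(mask.astype(np.uint8)); return [(c[i],s[i,4]) for i in range(1,n) if s[i,4]>=amin]
E
python3 - <<'E'
from h import *
for n,(x0,x1,y0,y1),f in [("top",(255,415,170,280),5),("scene",(205,415,205,345),3.8)]:
    c=env.read_camera(n); p=c["pixels"]; cv2.imwrite(f"pics/{n}1.png",cv2.resize(p[y0:y1,x0:x1,::-1],None,fx=f,fy=f,interpolation=cv2.INTER_NEAREST))
    h=cv2.cvtColor(p,cv2.COLOR_RGB2HSV); roi=np.zeros(p.shape[:2],bool); roi[y0:y1,x0:x1]=1
    for nm,m in [("white",(h[...,1]<50)&(h[...,2]>165)),("green",(h[...,0]>45)&(h[...,0]<75)&(h[...,1]>130)&(h[...,2]>60)),("orange",(h[...,0]<14)&(h[...,1]>170)&(h[...,2]>120))]:
        for b,a in blobs(m&roi): print(n,nm,b.round(1),a,ray(c,b,.0716)[:2].round(4), ray(c,b,.105)[:2].round(4))
E
```

```text
top white [265.1 170.7] 55 [0.6844 0.1037] [0.6725 0.0994]
top white [346.2 189.5] 10 [ 0.6417 -0.0743] [ 0.6313 -0.0723]
top white [285.2 198.4] 176 [0.6211 0.0584] [0.6114 0.0557]
top white [332. 192.] 9 [ 0.636  -0.0433] [ 0.6257 -0.0424]
top white [360.1 194.7] 9 [ 0.6301 -0.1045] [ 0.6201 -0.1015]
top white [320.2 201. ] 10 [ 0.6156 -0.0176] [ 0.606  -0.0176]
top white [369.6 205.5] 11 [ 0.6058 -0.1248] [ 0.5967 -0.121 ]
top white [335.2 209.5] 32 [ 0.5965 -0.0501] [ 0.5877 -0.0489]
top white [315.  214.2] 10 [ 0.586  -0.0065] [ 0.5775 -0.0068]
top green [387.5 249.1] 32 [ 0.51   -0.1609] [ 0.5041 -0.1559]
scene white [388.2 231.9] 481 [0.5948 0.1451] [0.6177 0.1207]
scene white [357.3 237.7] 41 [0.5735 0.0829] [0.5973 0.0613]
scene white [358.3 241.9] 16 [0.5836 0.0777] [0.6069 0.0563]
scene white [323.  286.2] 4 [ 0.6362 -0.0441] [ 0.6572 -0.0599]
scene white [275.2 294.6] 5 [ 0.6045 -0.1265] [ 0.6269 -0.1386]
scene white [309.8 295.6] 5 [ 0.6406 -0.076 ] [ 0.6613 -0.0904]
scene white [392.2 327.1] 1741 [0.774  0.0041] [ 0.7887 -0.0139]
scene green [231.4 258.8] 128 [ 0.4857 -0.1519] [ 0.5135 -0.1629]
scene orange [305.8 259.9] 10681 [ 0.5659 -0.035 ] [ 0.5901 -0.0513]
scene orange [263.9 284.7] 31 [ 0.5738 -0.1321] [ 0.5976 -0.1439]
```

View pics/top1.png

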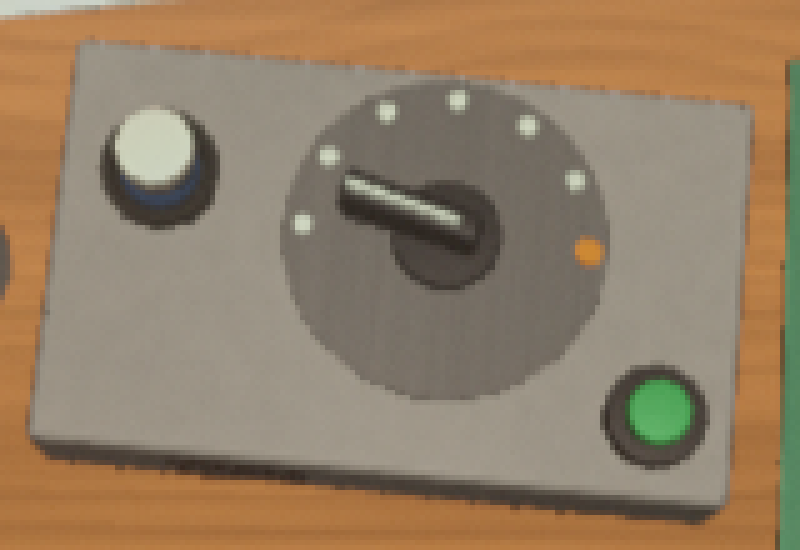

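View pics/scene1.png

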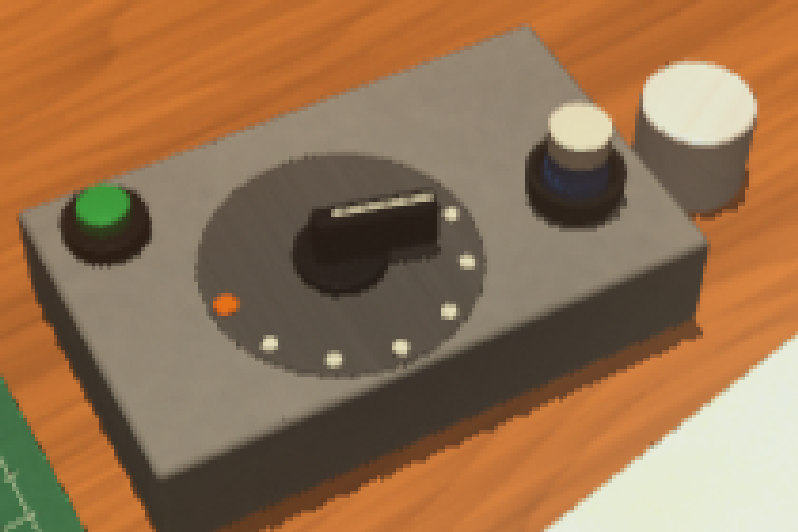

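```bash
python3 - <<'E'
from h import *
c=env.read_camera("top"); p=c["pixels"]
pts=np.array([[315,214.2],[320.2,201],[332,192],[346.2,189.5],[360.1,194.7],[369.6,205.5]])
# orange pixel
h=cv2.cvtColor(p,cv2.COLOR_RGB2HSV); roi=np.zeros(p.shape[:2],bool); roi[212:228,366:380]=1
o=blobs((h[...,1]>120)&roi); print(o)
P=np.array([ray(c,u,.0705)[:2] for u in pts]); O=ray(c,o[0][0],.0716)[:2]
Q=np.vstack([P,O]); A=np.c_[2*Q,np.ones(7)]; s=np.linalg.lstsq(A,(Q**2).sum(1),rcond=None)[0]
C=s[:2]; print("axis",C,"r",np.sqrt(s[2]+C@C)); an=np.unwrap(np.arctan2(*(Q-C).T[::-1])); print("angles",np.degrees(an).round(1), "orange",O)
roi=np.zeros(p.shape[:2],bool); roi[203:216,322:352]=1
m=(h[...,1]<50)&(h[...,2]>150)&roi
ys,xs=np.nonzero(m); L=np.array([ray(c,(x,y),.105)[:2] for x,y in zip(xs,ys)])
d=L-L.mean(0); w,v=np.linalg.eigh(d.T@d); print("lever line",L.mean(0),np.degrees(np.arctan2(*v[::-1,1])),"ends",(d@v[:,1]).min(),(d@v[:,1]).max(), "from axis dir",np.degrees(np.arctan2(*(L.mean(0)-C)[::-1])),np.linalg.norm(L.mean(0)-C))
e=env.get_obs(); Rm=rot(e["orientation"]).as_matrix(); print(e["ee_pos"],Rm.round(4))
w=env.read_camera("wrist"); print(rot(e["orientation"]).inv().apply(w["xyz"]-e["ee_pos"]))
E
```

```text
[(array([372.42857143, 219.78571429]), np.int32(28))]
axis [ 0.57987024 -0.0683886 ] r 0.062163822188735195
angles [ 84.1  54.7  23.9  -5.5 -35.7 -65.1 -95.5] orange [ 0.5739128  -0.13018085]
lever line [ 0.58731484 -0.04857689] 70.16118576371946 ends -0.023900355328405738 0.02431312348180466 from axis dir 69.40539992694288 0.02116425341405932
[0.23610292 0.49663802 0.23908218] [[ 9.031e-01 -2.000e-04  4.294e-01]
 [-4.294e-01 -4.000e-04  9.031e-01]
 [-1.000e-04 -1.000e+00 -4.000e-04]]
[-0.06835943 -0.13368203  0.00021498]
```

```bash
python3 - <<'E'
from h import *
a=cv2.imread("pics/top0.png"); c=env.read_camera("top"); print(env.get_obs()["time"], np.abs(a.astype(int)-c["pixels"][:,:,::-1])[195:230,315:360].max())
s=env.read_camera("scene")
u=[ray(s,(205+x/3.8,205+y/3.8),.105) for x,y in [(332,213),(434,196)]]; print(u, np.degrees(np.arctan2(u[1][1]-u[0][1],u[1][0]-u[0][0])))
C=np.array([.5799,-.0684])
for z,k in((.0705,.062),(.105,.048),(.105,-.014)):
  for th in (84.3,69.5,54.3):
    p=C+k*np.array([np.cos(np.radians(th)),np.sin(np.radians(th))]); print(z,k,th,proj(c,[*p,z]).round(1),((proj(s,[*p,z])-205)*3.8).round(0))
E
```

```text
0.4 8
[array([ 0.57896406, -0.0732143 ,  0.105     ]), array([ 0.59684548, -0.02630887,  0.105     ])] 69.13200923582474
0.0705 0.062 84.3 [315.1 214.3] [452. 212.]
0.0705 0.062 69.5 [316.8 207.3] [464. 235.]
0.0705 0.062 54.3 [320.4 200.9] [468. 260.]
0.105 0.048 84.3 [321.6 210.9] [429. 176.]
0.105 0.048 69.5 [323.  205.3] [439. 193.]
0.105 0.048 54.3 [325.8 200.2] [442. 213.]
0.105 -0.014 84.3 [351.2 213.8] [315. 220.]
0.105 -0.014 69.5 [350.9 215.5] [313. 215.]
0.105 -0.014 54.3 [350. 217.] [312. 209.]
```

The top view shows the mixer at x 0.50–0.66. The dial axis is at (0.580, -0.068). The white dots run from detent 0 (315,214) to detent 5 (370,206), and the orange dot at detent 6 is at (372,220). The fit gives a radius of 62.2 mm and 30° spacing, which agrees with the sizes given. The lever reads about 69.5° in both views, between dots 0 and 1, so I'll watch it as it clicks. I'll approach with the jaws shut, on its anticlockwise side.

Emit:
apply_moves:
  targets: [0.03, 0, -0.019, 0, -0.5, 0, 0.06, 0.005, -0.038, 0, -1, 0, 0.09, 0.01, -0.057, 0, -1.5, 0, 0.12, 0.015, -0.076, 0, -2, 0, 0.15, 0.02, -0.095, 0, -2.5, 0, 0.18, 0.025, -0.114, 0, -3, 0, 0.21, 0.03, -0.132, 0, -3.5, 0, 0.24, 0.035, -0.151, 0, -4, 0, 0.27, 0.04, -0.17, 0, -4.5, 0, 0.3, 0.045, -0.189, 0, -5, 0, 0.33, 0.05, -0.208, 0, -5.4, 0, 0.36, 0.055, -0.227, 0, -5.4, 0, 0.39, 0.06, -0.246, 0, -5.4, 0, 0.42, 0.065, -0.265, 0, -5.4, 0, 0.45, 0.07, -0.284, 0, -5.4, 0, 0.48, 0.07, -0.303, 0, -5.4, 0, 0.5, 0.07, -0.315, 0, -5.4, 0, 0.515, 0.07, -0.325, 0, -5.4, 0, 0.522, 0.07, -0.329, 0, -5.4, 0, 0.522, 0.07, -0.329, 0, -5.4, 0]
  jaw: 1

```text
time: 2.45
ee_pos: [0.5665, -0.0248, 0.1692]
orientation: [0.696, -0.696, 0.123, -0.123]
ft_force: [0.4, 0.8, -0.1]
gripper_width: -0.001
```

```bash
python3 - <<'E'
from h import *
w=env.read_camera("wrist"); cv2.imwrite("pics/w2.png",w["pixels"][:,:,::-1])
w=env.read_camera("scene"); cv2.imwrite("pics/s2.png",cv2.resize(w["pixels"][120:345,165:465,::-1],None,fx=2.6,fy=2.6))
e=env.get_obs(); print(e["time"],e["ee_pos"],rot(e["orientation"]).as_matrix().round(3),e["ft_force"],e["gripper_width"],e["q"].round(2))
E
```

```text
2.55 [ 0.56600474 -0.02380803  0.16926501] [[ 0.94  -0.     0.342]
 [-0.342  0.     0.94 ]
 [-0.    -1.     0.   ]] [ 0.22765028  0.38258841 -0.4332299 ] -0.0009336134285225391 [-0.11  0.4   1.55  0.    1.19 -1.33]
```

View pics/w2.png

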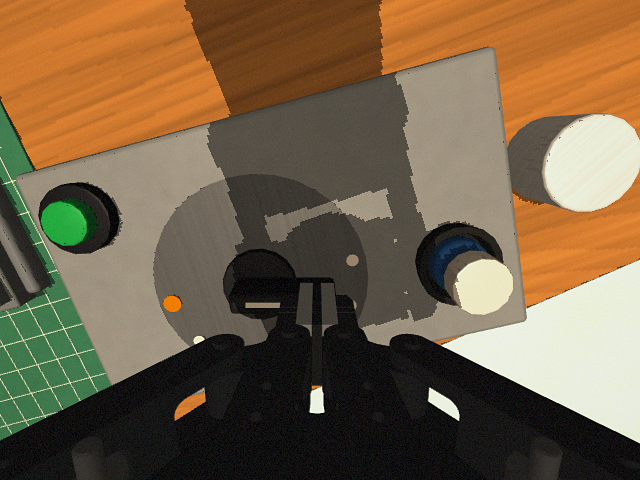

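View pics/s2.png

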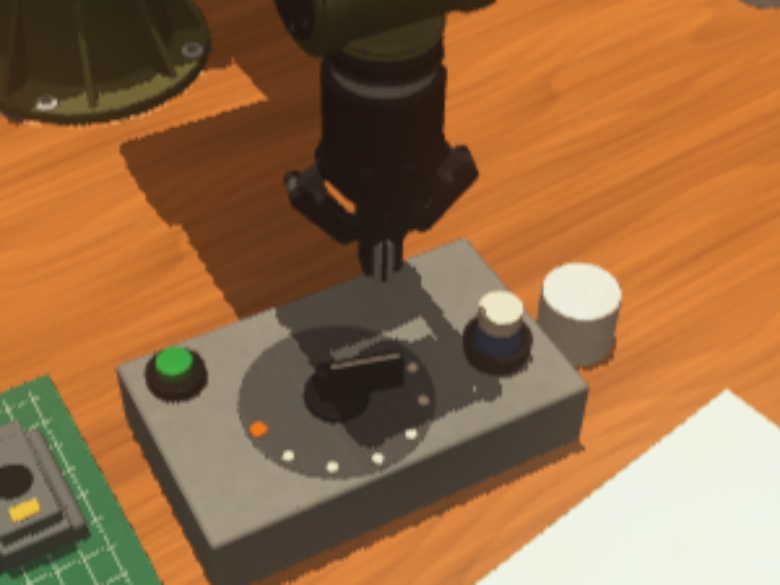

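Emit:
apply_moves:
  targets: [0, 0.02, 0, 0, 0, 0, 0, 0.04, 0, 0, 0, 0, 0, 0.056, 0, 0, 0, 0, 0, 0.07, 0, 0, 0, 0, 0, 0.076, 0, 0, 0, 0, 0, 0.076, 0, 0, 0, 0]

```text
time: 3.15
ee_pos: [0.566, -0.0242, 0.0928]
orientation: [-0.696, 0.696, -0.123, 0.122]
ft_force: [-1.0, -0.3, 0.5]
gripper_width: -0.001
```

```bash
python3 - <<'E'
from h import *
w=env.read_camera("scene"); cv2.imwrite("pics/s3.png",cv2.resize(w["pixels"][180:345,205:425,::-1],None,fx=3.6,fy=3.6))
e=env.get_obs(); print(e["time"],e["ee_pos"],e["ft_force"])
# table relative to start of call at (a0,d0)
a0,d0=0,28
P=lambda a,d:np.array([36*np.sin(a)-d*np.cos(a),36*np.cos(a)+d*np.sin(a)])
for a,d in [(0,25),(0,22),(0,19),(2,18),(4,18),(6,18),(8,18),(10,18),(12,18),(14,18),(16,18),(18,18)]:
    s=P(np.radians(a),d)-P(0,28); print(a,s.round(1))
E
```

```text
3.2 [ 0.56639945 -0.02430908  0.09356492] [0.63233087 0.10370816 0.16558528]
0 [3. 0.]
0 [6. 0.]
0 [9. 0.]
2 [11.3  0.6]
4 [12.6  1.2]
6 [13.9  1.7]
8 [15.2  2.2]
10 [16.5  2.6]
12 [17.9  3. ]
14 [19.2  3.3]
16 [20.6  3.6]
18 [22.   3.8]
```

View pics/s3.png

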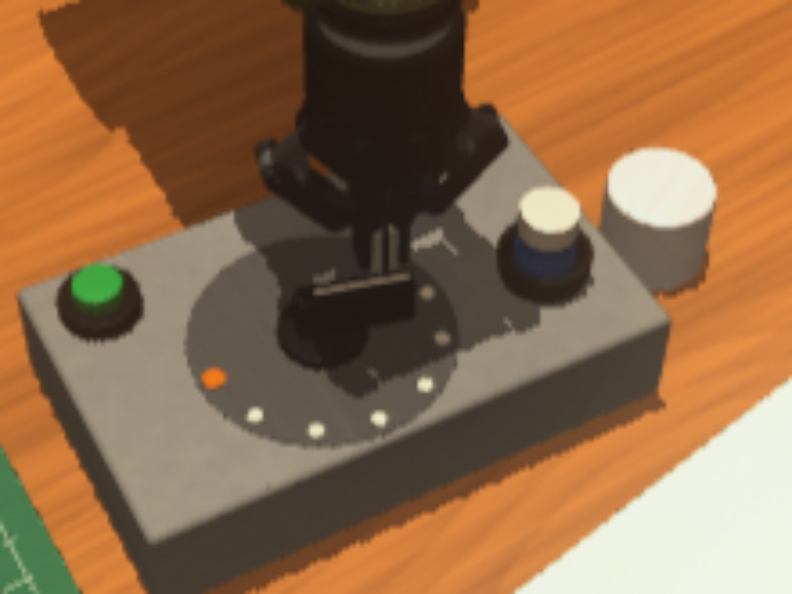

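The shut finger stands behind the lever and clear of it, at about (390,245) in the crop. I'll make the first push slowly.

Emit:
apply_moves:
  targets: [0.003, 0, 0, 0, 0, 0, 0.006, 0, 0, 0, 0, 0, 0.009, 0, 0, 0, 0, 0, 0.0113, 0, 0.0006, 0, 2, 0, 0.0126, 0, 0.0012, 0, 4, 0, 0.0139, 0, 0.0017, 0, 6, 0, 0.0152, 0, 0.0022, 0, 8, 0, 0.0165, 0, 0.0026, 0, 10, 0, 0.0179, 0, 0.003, 0, 12, 0, 0.0179, 0, 0.003, 0, 12, 0, 0.0179, 0, 0.003, 0, 12, 0]

```text
time: 4.3
ee_pos: [0.5843, -0.0279, 0.0934]
orientation: [0.68, -0.68, 0.195, -0.195]
ft_force: [-0.6, -1.1, -0.5]
gripper_width: 0.003
```

```bash
cat >> h.py <<'E'
def look(n):
    w=env.read_camera("scene"); cv2.imwrite(f"pics/{n}.png",cv2.resize(w["pixels"][180:345,205:425,::-1],None,fx=3.6,fy=3.6))
    t=env.read_camera("top"); cv2.imwrite(f"pics/{n}t.png",cv2.resize(t["pixels"][170:280,255:415,::-1],None,fx=5,fy=5))
    e=env.get_obs(); print(e["time"],e["ee_pos"].round(4),e["ft_force"].round(2))
    # lever line in scene: white line pixels near axis, on plane z=.105
    h=cv2.cvtColor(w["pixels"],cv2.COLOR_RGB2HSV); C=np.array([.5799,-.0684]); L=[]
    for y in range(230,320):
        for x in range(230,345):
            p=ray(w,(x,y),.105)[:2]
            d=np.linalg.norm(p-C)
            if d<.046 and h[y,x,2]>105 and h[y,x,1]<75: L.append(p)
    L=np.array(L)
    if len(L)>5:
        d=L-L.mean(0); _,v=np.linalg.eigh(d.T@d); print("line",len(L),np.degrees(np.arctan2(*v[::-1,1])).round(1),"mean",(L.mean(0)-C).round(4),"spread",d@v[:,1].min() if 0 else np.ptp(d@v[:,1]).round(4), np.ptp(d@v[:,0]).round(4))
E
python3 -c "
from h import *
look('s4')"
```

```text
4.4 [ 0.5842 -0.0279  0.0933] [ 0.07 -0.16 -0.14]
```

View pics/s4.png

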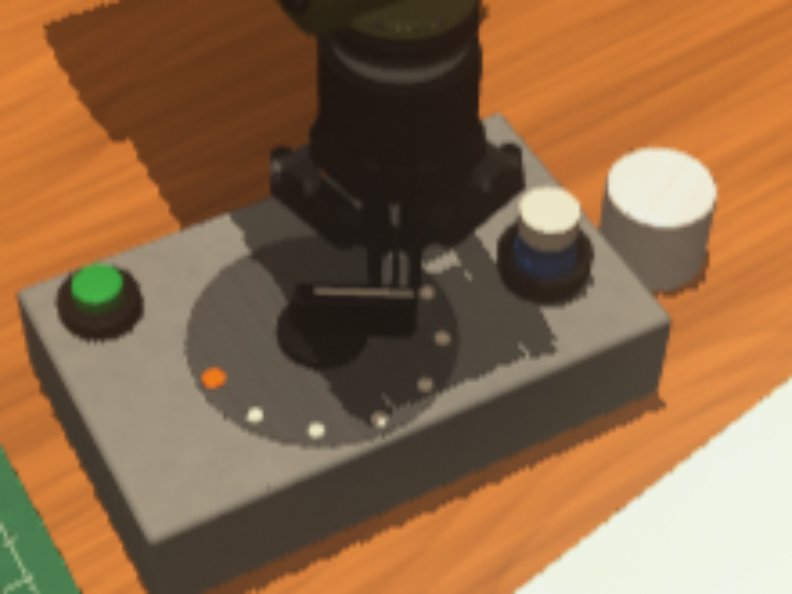

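```bash
cat >> h.py <<'E'
def ang(p,q):
    s=env.read_camera("scene"); u=[ray(s,(205+x/3.6,180+y/3.6),.105) for x,y in (p,q)]
    d=u[1]-u[0]; return np.degrees(np.arctan2(d[1],d[0])).round(1), [ (a[:2]-[.5799,-.0684]).round(4) for a in u]
E
python3 - <<'E'
from h import *
print(ang((315,291),(412,295)))
C=np.array([.5799,-.0684]); e=env.get_obs(); Rm=rot(e["orientation"]).as_matrix(); phi=np.degrees(np.arctan2(Rm[1,0],Rm[0,0]))+90; d=e["ee_pos"][:2]-C
f=np.radians(phi); print("phi",phi,"r",d@[np.cos(f),np.sin(f)],"lag",-d@[np.sin(f),-np.cos(f)])
P=lambda a,d:np.array([36*np.sin(a)-d*np.cos(a),36*np.cos(a)+d*np.sin(a)])
for a in range(0,181,3):
    s=P(np.radians(a),18)-P(0,18); print(a,*s.round(1),end=' | ')
E
```

```text
(np.float64(53.5), [array([-0.0012, -0.0043]), array([0.0279, 0.0351])])
phi 58.00648139148345 r 0.03661765831812347 lag 0.0178550340337446
0 0.0 0.0 | 3 1.9 0.9 | 6 3.9 1.7 | 9 5.9 2.4 | 12 7.9 3.0 | 15 9.9 3.4 | 18 12.0 3.8 | 21 14.1 4.1 | 24 16.2 4.2 | 27 18.3 4.2 | 30 20.4 4.2 | 33 22.5 4.0 | 36 24.6 3.7 | 39 26.7 3.3 | 42 28.7 2.8 | 45 30.7 2.2 | 48 32.7 1.5 | 51 34.6 0.6 | 54 36.5 -0.3 | 57 38.4 -1.3 | 60 40.2 -2.4 | 63 41.9 -3.6 | 66 43.6 -4.9 | 69 45.2 -6.3 | 72 46.7 -7.8 | 75 48.1 -9.3 | 78 49.5 -10.9 | 81 50.7 -12.6 | 84 51.9 -14.3 | 87 53.0 -16.1 | 90 54.0 -18.0 | 93 54.9 -19.9 | 96 55.7 -21.9 | 99 56.4 -23.9 | 102 57.0 -25.9 | 105 57.4 -27.9 | 108 57.8 -30.0 | 111 58.1 -32.1 | 114 58.2 -34.2 | 117 58.2 -36.3 | 120 58.2 -38.4 | 123 58.0 -40.5 | 126 57.7 -42.6 | 129 57.3 -44.7 | 132 56.8 -46.7 | 135 56.2 -48.7 | 138 55.5 -50.7 | 141 54.6 -52.6 | 144 53.7 -54.5 | 147 52.7 -56.4 | 150 51.6 -58.2 | 153 50.4 -59.9 | 156 49.1 -61.6 | 159 47.7 -63.2 | 162 46.2 -64.7 | 165 44.7 -66.1 | 168 43.1 -67.5 | 171 41.4 -68.7 | 174 39.7 -69.9 | 177 37.9 -71.0 | 180 36.0 -72.0 |
```

The lever now reads 53.5° with no force on the finger, so it rests in detent 1. I'll do one more click and check it.

Emit:
apply_moves:
  targets: [0.0019, 0, 0.0009, 0, 3, 0, 0.0039, 0, 0.0017, 0, 6, 0, 0.0059, 0, 0.0024, 0, 9, 0, 0.0079, 0, 0.003, 0, 12, 0, 0.0099, 0, 0.0034, 0, 15, 0, 0.012, 0, 0.0038, 0, 18, 0, 0.0141, 0, 0.0041, 0, 21, 0, 0.0162, 0, 0.0042, 0, 24, 0, 0.0162, 0, 0.0042, 0, 24, 0, 0.0162, 0, 0.0042, 0, 24, 0]

```text
time: 5.45
ee_pos: [0.6001, -0.0329, 0.0933]
orientation: [-0.625, 0.625, -0.332, 0.332]
ft_force: [0.2, -0.8, -0.2]
gripper_width: 0.001
```

```bash
python3 -c "
from h import *
look('s5')"
```

```text
5.55 [ 0.6    -0.0328  0.0933] [-0.85 -0.61  0.19]
```

View pics/s5.png

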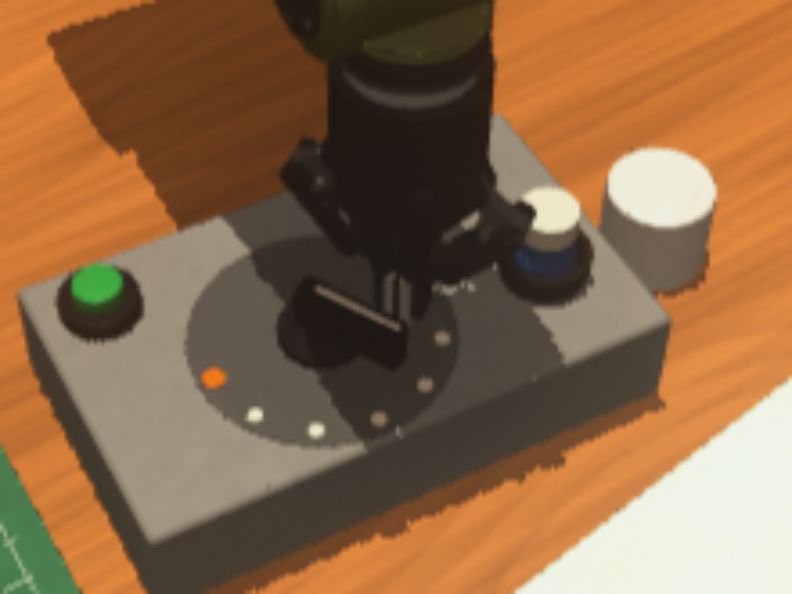

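The lever is at detent 2, with its line from (317,287) to (400,328). The model holds, so two more clicks.

Emit:
apply_moves:
  targets: [0.0019, 0, 0.0009, 0, 3, 0, 0.0039, 0, 0.0017, 0, 6, 0, 0.0059, 0, 0.0024, 0, 9, 0, 0.0079, 0, 0.003, 0, 12, 0, 0.0099, 0, 0.0034, 0, 15, 0, 0.012, 0, 0.0038, 0, 18, 0, 0.0141, 0, 0.0041, 0, 21, 0, 0.0162, 0, 0.0042, 0, 24, 0, 0.0183, 0, 0.0042, 0, 27, 0, 0.0204, 0, 0.0042, 0, 30, 0, 0.0225, 0, 0.004, 0, 33, 0, 0.0246, 0, 0.0037, 0, 36, 0, 0.0267, 0, 0.0033, 0, 39, 0, 0.0287, 0, 0.0028, 0, 42, 0, 0.0307, 0, 0.0022, 0, 45, 0, 0.0327, 0, 0.0015, 0, 48, 0, 0.0346, 0, 0.0006, 0, 51, 0, 0.0365, 0, -0.0003, 0, 54, 0, 0.0384, 0, -0.0013, 0, 57, 0, 0.0402, 0, -0.0024, 0, 60, 0]

```text
time: 7.55
ee_pos: [0.6206, -0.0676, 0.0933]
orientation: [-0.374, 0.374, -0.6, 0.6]
ft_force: [-0.0, 0.5, -0.6]
gripper_width: -0.002
```

```bash
python3 -c "
from h import *
look('s6')"
```

```text
7.65 [ 0.6206 -0.0677  0.0933] [0.62 0.1  0.01]
line 24 -145.6 mean [0.0342 0.0052] spread 0.0393 0.0091
```

View pics/s6.png

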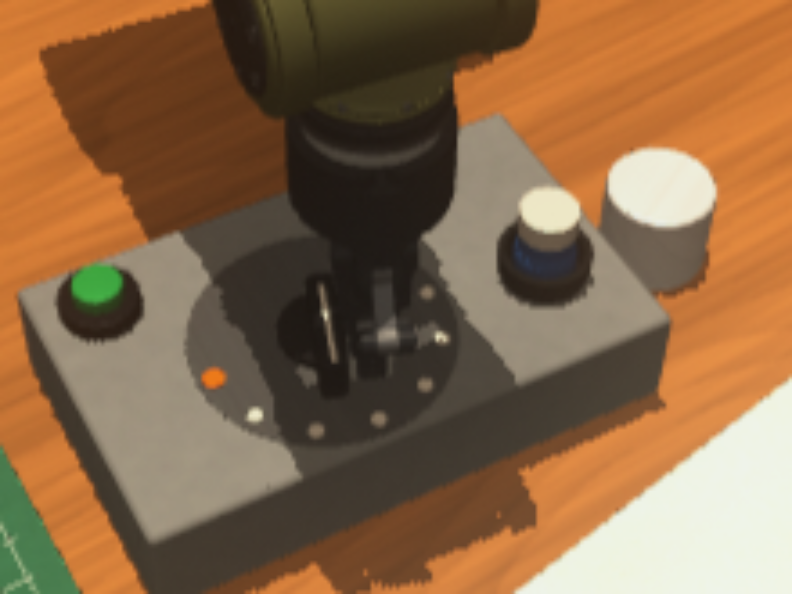

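Emit:
apply_moves:
  targets: [0.0019, 0, 0.0009, 0, 3, 0, 0.0039, 0, 0.0017, 0, 6, 0, 0.0059, 0, 0.0024, 0, 9, 0, 0.0079, 0, 0.003, 0, 12, 0, 0.0099, 0, 0.0034, 0, 15, 0, 0.012, 0, 0.0038, 0, 18, 0, 0.0141, 0, 0.0041, 0, 21, 0, 0.0162, 0, 0.0042, 0, 24, 0, 0.0183, 0, 0.0042, 0, 27, 0, 0.0204, 0, 0.0042, 0, 30, 0, 0.0204, 0, 0.0042, 0, 30, 0, 0.0204, 0, 0.0042, 0, 30, 0]

```text
time: 8.85
ee_pos: [0.6154, -0.0876, 0.0933]
orientation: [0.207, -0.208, 0.676, -0.676]
ft_force: [-1.3, 0.2, 0.8]
gripper_width: 0.005
```

```bash
python3 -c "
from h import *
print(ang((323,290),(335,360)))
look('s7')
print(env.get_obs()['q'].round(2))"
```

```text
(np.float64(-25.4), [array([ 0.0004, -0.0006]), array([ 0.0417, -0.0202])])
9.0 [ 0.6155 -0.0876  0.0933] [-0.27  0.67  0.08]
[-0.2   0.6   1.44 -0.    1.1   0.78]
```

View pics/s7.png

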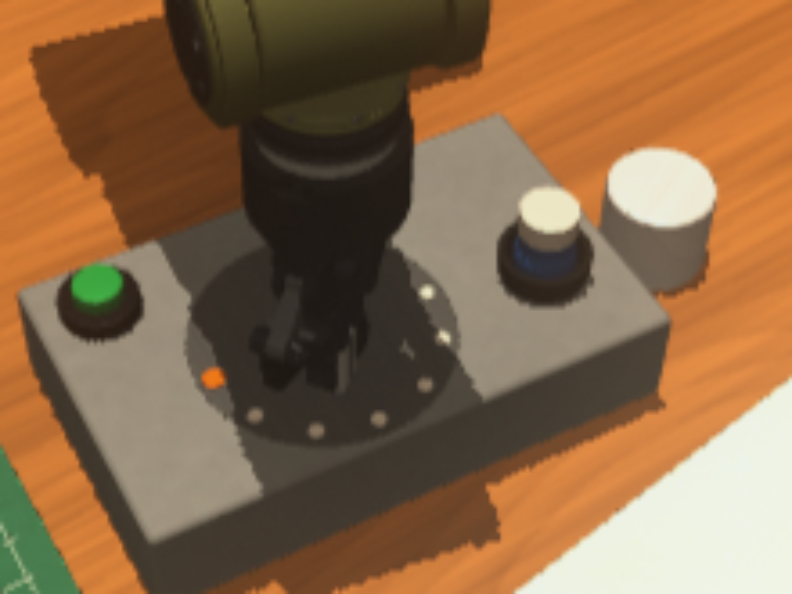

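```bash
python3 - <<'E'
from h import *
s=env.read_camera("scene"); t=env.read_camera("top"); w=env.read_camera("wrist"); C=np.array([.5799,-.0684])
cv2.imwrite("pics/w7.png",w["pixels"][:,:,::-1]); cv2.imwrite("pics/t7.png",cv2.resize(t["pixels"][170:280,255:415,::-1],None,fx=5,fy=5))
for th in (24.3,-5.7,-25,-35.7,-50,-60,-65.7,-75):
    r=np.array([np.cos(np.radians(th)),np.sin(np.radians(th))])
    print(th,*[f(*[*(C+k*r),.105]) for k in (0.0,.044) for f in (lambda *p:((proj(s,p)-[205,180])*3.6).round(0),lambda *p:((proj(t,p)-[255,170])*5).round(0),lambda *p:proj(w,p).round(0))])
E
```

```text
24.3 [324. 289.] [448. 216.] [221. 374.] [398. 325.] [404. 123.] [234. 264.]
-5.7 [324. 289.] [448. 216.] [221. 374.] [364. 349.] [457. 115.] [295. 290.]
-25 [324. 289.] [448. 216.] [221. 374.] [336. 356.] [491. 124.] [322. 319.]
-35.7 [324. 289.] [448. 216.] [221. 374.] [319. 357.] [508. 133.] [332. 338.]
-50 [324. 289.] [448. 216.] [221. 374.] [297. 354.] [528. 151.] [338. 363.]
-60 [324. 289.] [448. 216.] [221. 374.] [282. 350.] [538. 165.] [338. 381.]
-65.7 [324. 289.] [448. 216.] [221. 374.] [275. 346.] [543. 174.] [337. 391.]
-75 [324. 289.] [448. 216.] [221. 374.] [263. 339.] [549. 190.] [332. 407.]
```

View pics/w7.png

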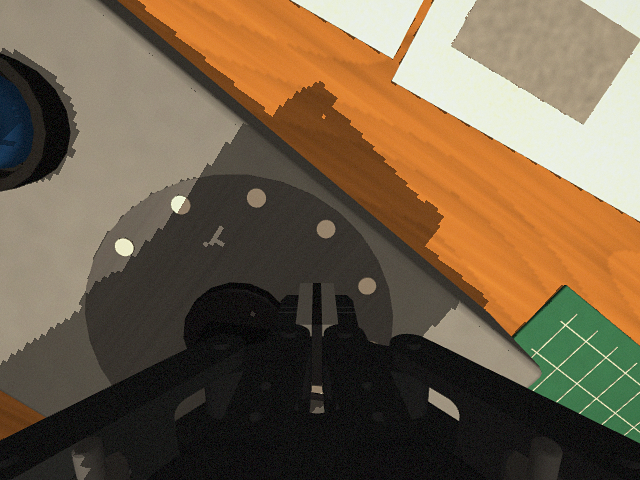

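View pics/t7.png

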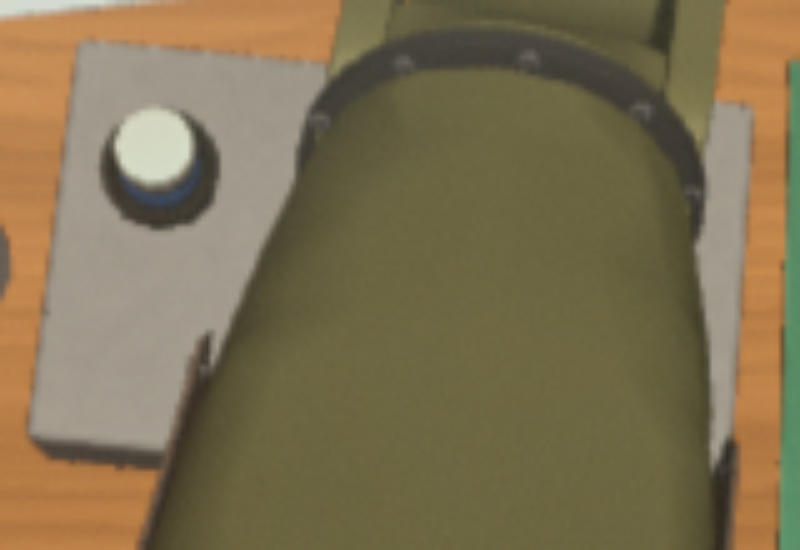

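View pics/s6t.png

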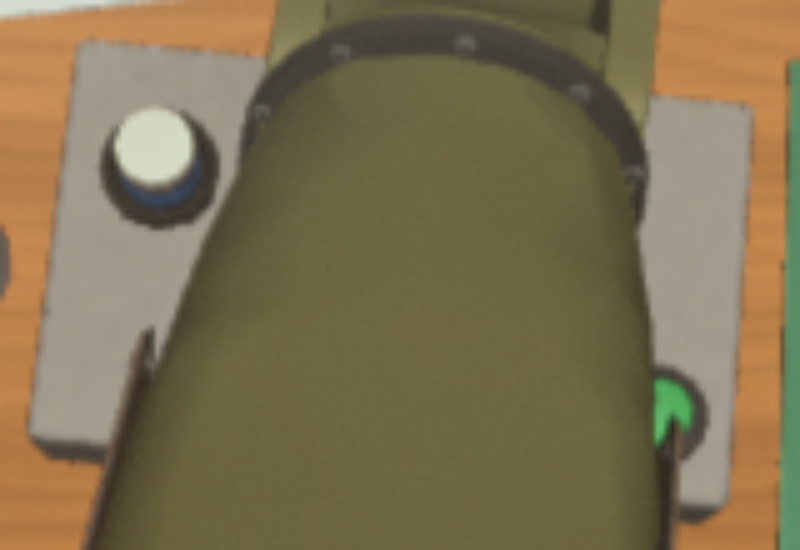

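In s7 the lever's end is near (270,370), where detent 5 should put it. The −25° reading from s6 was taken mid-snap. Now the last click, slowed towards the end.

Emit:
apply_moves:
  targets: [0.0019, 0, 0.0009, 0, 3, 0, 0.0039, 0, 0.0017, 0, 6, 0, 0.0059, 0, 0.0024, 0, 9, 0, 0.0079, 0, 0.003, 0, 12, 0, 0.0099, 0, 0.0034, 0, 15, 0, 0.012, 0, 0.0038, 0, 18, 0, 0.0141, 0, 0.0041, 0, 21, 0, 0.0155, 0, 0.0042, 0, 23, 0, 0.0169, 0, 0.0042, 0, 25, 0, 0.0183, 0, 0.0042, 0, 27, 0, 0.019, 0, 0.0042, 0, 28, 0, 0.019, 0, 0.0042, 0, 28, 0, 0.019, 0, 0.0042, 0, 28, 0]

```text
time: 10.45
ee_pos: [0.602, -0.1018, 0.0933]
orientation: [0.037, -0.037, 0.706, -0.706]
ft_force: [-0.1, -1.1, -0.5]
gripper_width: 0.001
```

```bash
python3 -c "
from h import *
look('s8')
e=env.get_obs(); print(e['q'].round(2)); print(rot(e['orientation']).as_matrix().round(3))
w=env.read_camera('wrist'); cv2.imwrite('pics/w8.png',w['pixels'][:,:,::-1])"
```

```text
10.55 [ 0.602  -0.1018  0.0933] [ 0.63 -0.07  0.27]
line 6 -175.0 mean [-0.0057  0.0441] spread 0.0093 0.0017
[-0.23  0.58  1.48 -0.    1.08  1.24]
[[-0.994 -0.     0.105]
 [-0.105 -0.    -0.994]
 [ 0.    -1.     0.   ]]
```

View pics/s8.png

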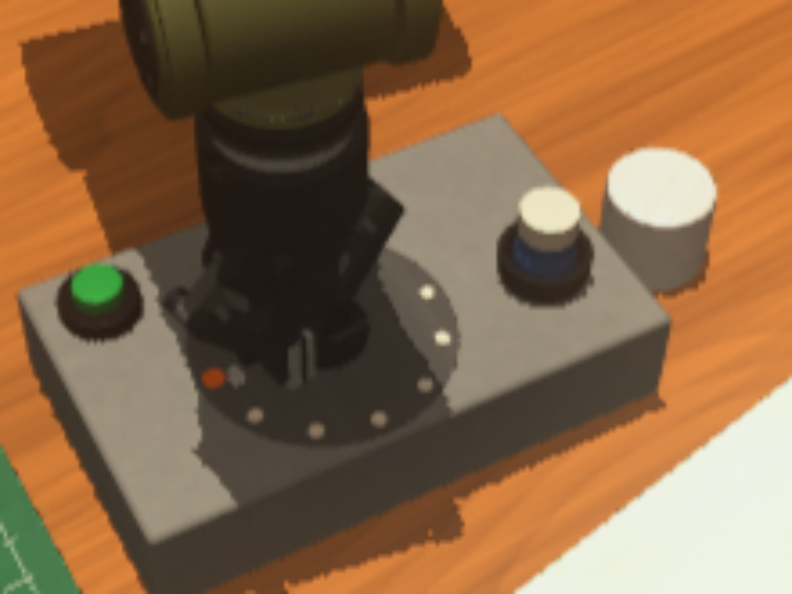

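View pics/w8.png

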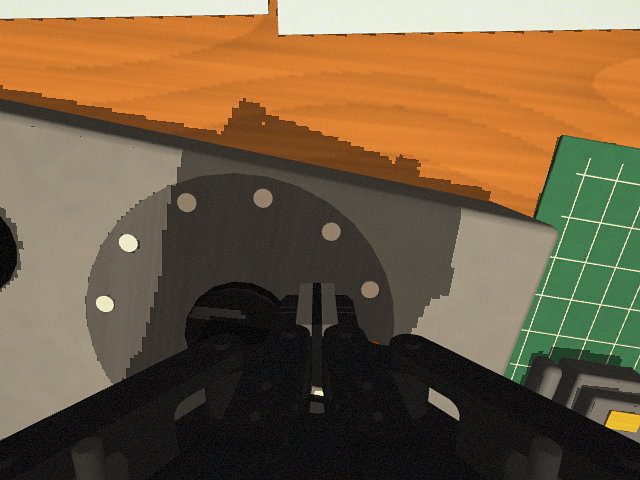

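Emit:
apply_moves:
  targets: [-0.005, 0, 0, 0, 0, 0, -0.012, 0, 0, 0, 0, 0, -0.018, 0, 0, 0, 0, 0, -0.02, -0.01, 0, 0, 0, 0, -0.02, -0.03, 0, 0, 0, 0, -0.02, -0.055, 0, 0, 0, 0, -0.02, -0.08, 0, 0, 0, 0, -0.02, -0.095, 0, 0, 0, 0, -0.02, -0.1, 0, 0, 0, 0, -0.02, -0.1, 0, 0, 0, 0]

```text
time: 11.6
ee_pos: [0.622, -0.0998, 0.1935]
orientation: [-0.037, 0.037, -0.706, 0.706]
ft_force: [0.1, 0.1, -0.7]
gripper_width: -0.0
```

```bash
python3 -c "
from h import *
look('s9')
w=env.read_camera('wrist'); cv2.imwrite('pics/w9.png',w['pixels'][:,:,::-1])
s=env.read_camera('scene'); C=np.array([.5799,-.0684])
for th in (-65.7,-80,-95.7,-100,-105):
    r=np.array([np.cos(np.radians(th)),np.sin(np.radians(th))])
    print(th,[(f) for k in (-.005,.044) for f in (((proj(s,[*(C+k*r),.105])-[205,180])*3.6).round(0),proj(w,[*(C+k*r),.105]).round(0))])
"
```

```text
11.7 [ 0.6216 -0.0997  0.1921] [-0.56  0.22 -0.59]
line 8 -168.5 mean [-0.0068  0.0436] spread 0.0105 0.0031
-65.7 [array([329., 283.]), array([254., 307.]), array([275., 346.]), array([327., 285.])]
-80 [array([331., 284.]), array([253., 305.]), array([258., 335.]), array([330., 300.])]
-95.7 [array([332., 286.]), array([253., 303.]), array([245., 320.]), array([328., 317.])]
-100 [array([333., 286.]), array([254., 303.]), array([242., 315.]), array([327., 322.])]
-105 [array([333., 287.]), array([254., 302.]), array([240., 310.]), array([325., 327.])]
```

View pics/s9.png

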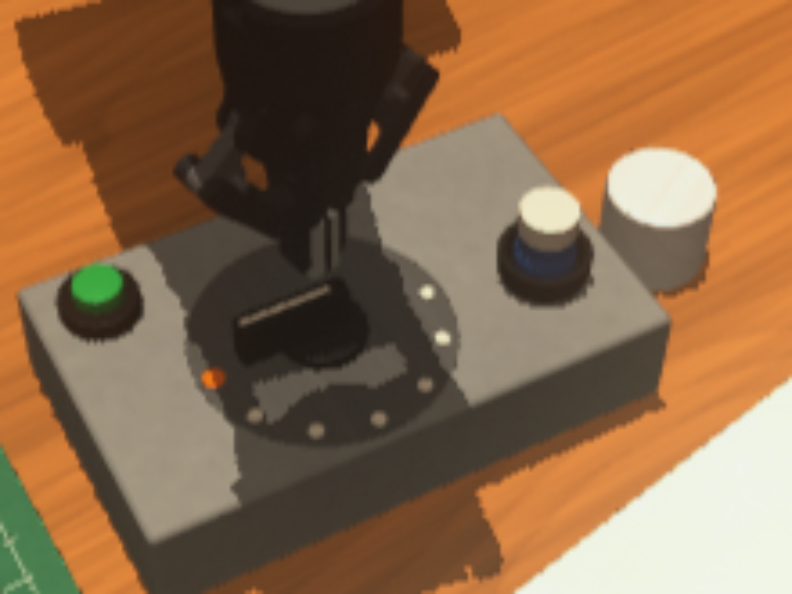

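View pics/w9.png

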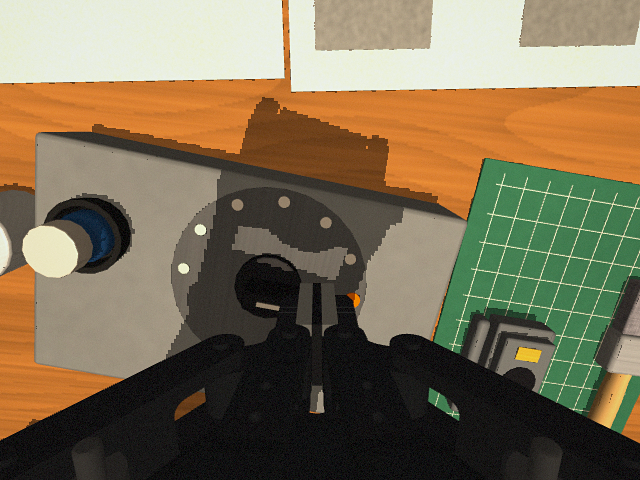

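The lever line from (332,288) to (238,326) points at the orange dot at about −95°, so it stands in detent 6. Next I'll locate the button by two-view triangulation from the first pictures.

```bash
python3 - <<'E'
from h import *
cs={n:env.read_camera(n) for n in("top","scene")}
s=[]
for n,roi in (("top",(238,262,375,400)),("scene",(245,275,215,250))):
    p=cv2.imread(f"pics/{n}0.png"); h=cv2.cvtColor(p,cv2.COLOR_BGR2HSV); m=np.zeros(h.shape[:2],bool); a,b,c,d=roi
    m[a:b,c:d]=((h[...,0]>40)&(h[...,0]<80)&(h[...,1]>110)&(h[...,2]>70))[a:b,c:d]
    ys,xs=np.nonzero(m); print(n,len(xs),xs.min(),xs.max(),ys.min(),ys.max()); 
    bl=max(blobs(m),key=lambda q:q[1])[0]; print(bl)
    K=cs[n]["camera_matrix"]; dd=rot(cs[n]["attitude"]).apply(np.linalg.inv(K)@[*bl,1]); s.append((np.array(cs[n]["xyz"]),dd/np.linalg.norm(dd)))
(o1,d1),(o2,d2)=s
ab=np.linalg.lstsq(np.c_[d1,-d2],o2-o1,rcond=None)[0]; p1=o1+ab[0]*d1;p2=o2+ab[1]*d2; print(p1,p2)
P=(p1+p2)/2; C=np.array([.5799,-.0684]); M=C-[.0,.0]
ex=np.array([np.cos(np.radians(-5.6)),np.sin(np.radians(-5.6))]); ey=np.array([-ex[1],ex[0]])
d=P[:2]-C; print("in mixer", d@ex*1e3+15,d@ey*1e3-20)
for z in (.08,.085,.09): print(z,ray(cs["top"],np.array([386.9,252.2]),z))
e=env.get_obs(); Rm=rot(e["orientation"]).as_matrix(); print(e["ee_pos"], "shift tool", (Rm.T@(P-e["ee_pos"])).round(4))
E
```

```text
top 133 380 392 246 258
[386.31578947 252.        ]
scene 128 225 238 253 264
[231.4140625 258.65625  ]
[ 0.50078091 -0.15563191  0.08894806] [ 0.49991398 -0.15745515  0.08907157]
in mixer -55.571580266699996 -115.4858252828333
0.08 [ 0.50186009 -0.15817061  0.08      ]
0.085 [ 0.50102266 -0.1574262   0.085     ]
0.09 [ 0.50018523 -0.15668179  0.09      ]
[ 0.62169136 -0.09975269  0.19239652] shift tool [0.1265 0.1035 0.0439]
```

Emit:
apply_moves:
  targets: [0.02, 0, 0.007, 0, 0, 0, 0.045, 0, 0.015, 0, 0, 0, 0.07, 0, 0.024, 0, 0, 0, 0.095, 0, 0.033, 0, 0, 0, 0.115, 0, 0.04, 0, 0, 0, 0.1255, 0, 0.044, 0, 0, 0, 0.1265, 0.02, 0.044, 0, 0, 0, 0.1265, 0.045, 0.044, 0, 0, 0, 0.1265, 0.065, 0.044, 0, 0, 0, 0.1265, 0.078, 0.044, 0, 0, 0, 0.1265, 0.085, 0.044, 0, 0, 0, 0.1265, 0.085, 0.044, 0, 0, 0]

```text
time: 13.1
ee_pos: [0.5007, -0.1566, 0.1078]
orientation: [0.037, -0.037, 0.706, -0.706]
ft_force: [-0.2, 0.5, -0.1]
gripper_width: -0.004
```

```bash
python3 -c "
from h import *
look('s10')
w=env.read_camera('wrist'); cv2.imwrite('pics/w10.png',w['pixels'][:,:,::-1])
"
```

```text
13.2 [ 0.5011 -0.1568  0.109 ] [1.32 0.21 0.76]
line 162 111.7 mean [-0.0216  0.0086] spread 0.0841 0.0607
```

View pics/s10.png

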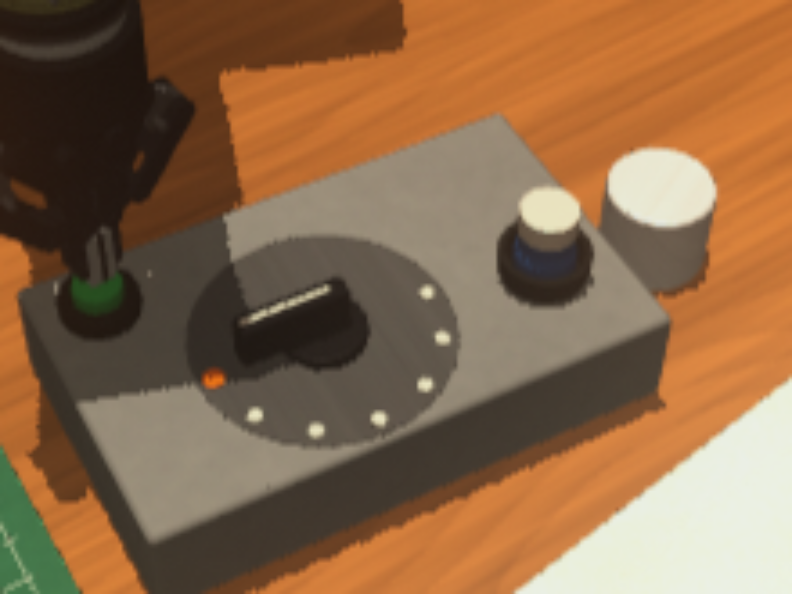

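View pics/w10.png

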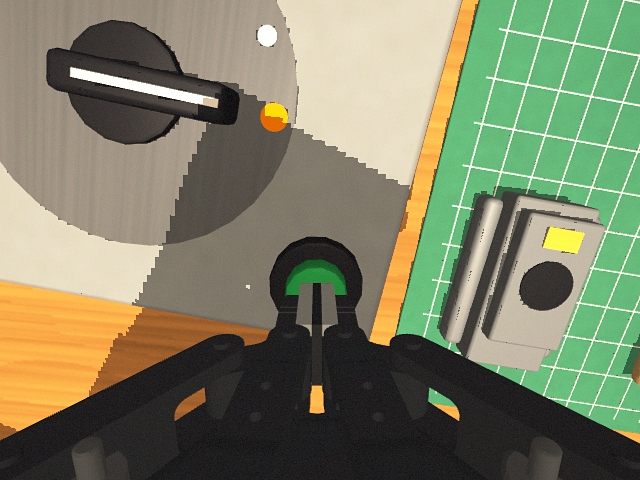

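The wrist view shows the lever pointing straight at the orange dot (274,117), and the finger is centred over the green button (316,275). I'll press in small steps and watch the force.

Emit:
apply_moves:
  targets: [0, 0.003, 0, 0, 0, 0, 0, 0.006, 0, 0, 0, 0, 0, 0.009, 0, 0, 0, 0, 0, 0.011, 0, 0, 0, 0, 0, 0.013, 0, 0, 0, 0, 0, 0.013, 0, 0, 0, 0]

```text
time: 13.85
ee_pos: [0.5008, -0.1567, 0.0953]
orientation: [-0.037, 0.037, -0.706, 0.706]
ft_force: [-0.3, 0.9, 3.4]
gripper_width: 0.0
```

Emit:
apply_moves:
  targets: [0, 0.001, 0, 0, 0, 0, 0, 0.002, 0, 0, 0, 0, 0, 0.002, 0, 0, 0, 0]

```text
time: 14.15
ee_pos: [0.5008, -0.1567, 0.094]
orientation: [-0.037, 0.037, -0.706, 0.706]
ft_force: [-4.4, 1.3, 11.9]
gripper_width: 0.001
```

Emit:
apply_moves:
  targets: [0, 0.001, 0, 0, 0, 0, 0, 0.002, 0, 0, 0, 0, 0, 0.002, 0, 0, 0, 0]

```text
time: 14.45
ee_pos: [0.501, -0.1568, 0.0936]
orientation: [-0.037, 0.036, -0.706, 0.706]
ft_force: [-13.3, 5.2, 32.1]
gripper_width: 0.001
```

```bash
python3 -c "
from h import *
w=env.read_camera('wrist')['pixels']; cv2.imwrite('pics/w11.png',cv2.resize(w[200:340,220:420,::-1],None,fx=4,fy=4))
s=env.read_camera('scene')['pixels']; cv2.imwrite('pics/s11.png',cv2.resize(s[230:290,200:270,::-1],None,fx=8,fy=8))
print(env.get_obs()['ee_pos'],env.get_obs()['ft_force'])
"
```

```text
[ 0.50095473 -0.15681893  0.09355407] [-12.71543127   4.39533697  32.74988808]
```

View pics/w11.png

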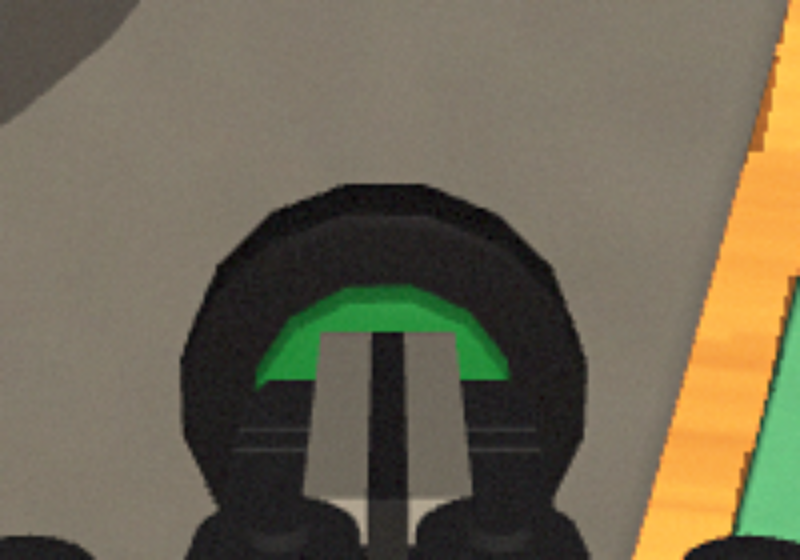

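View pics/s11.png

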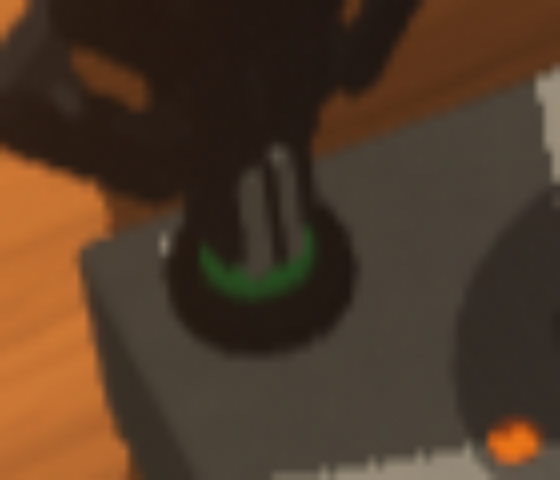

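Only a thin green rim still shows above the collar at (380,290), and the force climbs stiffly, so the button is on its stop. Releasing.

Emit:
apply_moves:
  targets: [0, -0.004, 0, 0, 0, 0, 0, -0.01, 0, 0, 0, 0, 0, -0.025, 0, 0, 0, 0, 0, -0.05, 0, 0, 0, 0, 0, -0.08, 0, 0, 0, 0, 0, -0.11, 0, 0, 0, 0, -0.01, -0.13, -0.02, 0, 0, 0, 0.02, -0.14, 0, 0, 0, 0, 0.05, -0.14, 0, 0, 0, 0, 0.08, -0.14, 0, 0, 0, 0, 0.1, -0.14, 0, 0, 0, 0, 0.1, -0.14, 0, 0, 0, 0, 0.1, -0.14, 0, 0, 0, 0]

```text
time: 15.85
ee_pos: [0.4014, -0.1672, 0.2315]
orientation: [-0.037, 0.037, -0.706, 0.706]
ft_force: [0.4, -0.7, 0.1]
gripper_width: -0.001
```

```bash
python3 -c "
from h import *
look('s12')
w=env.read_camera('wrist')['pixels']; cv2.imwrite('pics/w12.png',w[:,:,::-1])
print(env.get_obs()['qvel'].round(3))
c=env.read_camera('scene')['pixels']; cv2.imwrite('pics/s12f.png',c[:,:,::-1])
p=cv2.imread('pics/scene0.png'); 
for k,im in (('before',p),('after',c[:,:,::-1])):
    h=cv2.cvtColor(np.ascontiguousarray(im),cv2.COLOR_BGR2HSV); m=np.zeros(h.shape[:2],bool); m[245:275,215:250]=((h[...,0]>40)&(h[...,0]<80)&(h[...,1]>110)&(h[...,2]>70))[245:275,215:250]
    print(k,max(blobs(m),key=lambda q:q[1]))
"
```

```text
15.95 [ 0.4018 -0.1671  0.2312] [ 0.15  0.49 -0.08]
line 166 111.1 mean [-0.0212  0.0073] spread 0.0864 0.0603
[ 0.001 -0.     0.001 -0.    -0.    -0.   ]
before (array([231.4140625, 258.65625  ]), np.int32(128))
after (array([231.36090226, 258.48120301]), np.int32(133))
```

View pics/s12f.png

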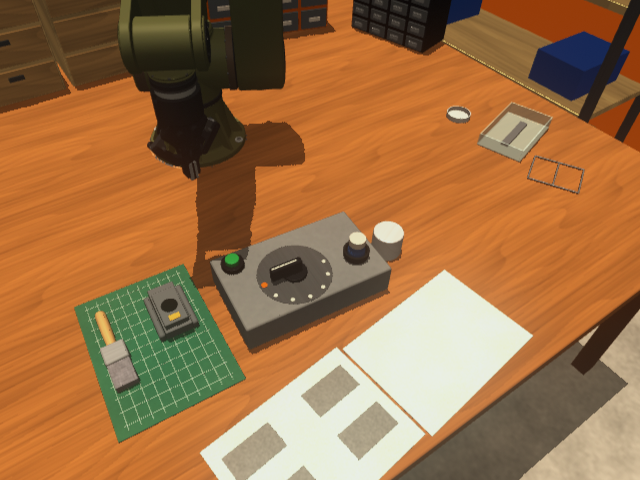

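View pics/w12.png

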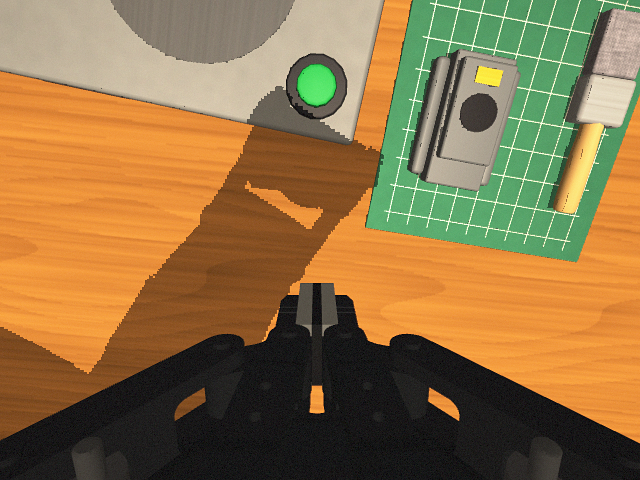

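```bash
python3 -c "
from cell import env
print(env.sign_off())"
```

```text
the job is handed in; nothing more can be done
None
```

The selector is at the orange mark, which was detent 6. The start button has been pressed down and has come up again. I handed the job in at about 16 s, and `sign_off` gives no verdict.

**Selector:** I pushed the lever clockwise one click at a time with the shut fingertip and paused to look after every click except detent 3. After I backed off, the scene and wrist views showed the lever pointing at the orange dot, at about −95° against −95.5° for the dot. I read about 1 N or less on the finger at each pause. I have no force readings from within a click.

**Button:** I pressed until the force climbed steeply, about 32 N at a fingertip height of 85.6 mm. That stiff rise means it was on its stop, and only a thin green rim still showed. I couldn't measure the travel directly. The two-view button height of about 89 mm would mean only 3.4 mm of travel, but that figure includes the button's side and reads low. The force readings put the top nearer 91 mm, so I take it as fully down. After release its outline in the image matched the one from before the press.

**Rest of the scene:** The jar, tin, hull and brush look unmoved by eye. The arm ended clear of everything and at rest.

**Readings that disagreed:**
- Before the first push, the lever stood at about 69.5°, halfway between detents 0 and 1 rather than in a detent. The first push settled it in detent 1.
- One reading of −25° near detent 4 (expected −36°) was most likely taken mid-snap. The lever was hidden from view at the next pause, so I judged detent 5 only from where its end showed.

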